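Spot temperature of the large disc

ROBOT

A 6-joint arm with a two-finger parallel gripper is mounted at the origin on the work surface. World frame = base frame: x ahead of the robot, y to its left, z up, the work surface at z = 0. Lengths are in m, angles in rad, forces in N, time in s.
With the tool pointing down it reaches from about 0.35 to 0.95 m from the base axis. Payload 17.4 kg.
Tool frame: the origin (TCP) lies on the centre line of the jaws, within the pads' length; the fingertips stand 17 mm ahead of it and the grasp point (between the pads) lies 2 mm behind it; z points along the fingers, y is the line along which they close (so a half turn about z gives the same grasp; the last joint's range is limited). The gripper opens to 93 mm and grips with 3 to 60 N. Pads are 15 mm wide; open, the fingers measure 128 mm over their backs; the gripper's body (75 mm by 188 mm) begins 65 mm behind the grasp point.
Start: joints at [1.117, 0.116, 1.442, -0, 1.584, -0.038], TCP at [0.273, 0.617, 0.236] pointing down, gripper open.
Joint ranges: [-2.83, 2.83], [-0.83, 2.19], [0.07, 2.5], [-1.14, 4.28], [0.01, 3], [-2.97, 2.97]. Speed limits (rad/s): [1.89, 1.89, 2.22, 3.14, 3.14, 3.14].

INTERFACE

Orientations are given as a rotation vector (axis times angle).
In Python, from bench import arm gives the robot as it stands.
- The arm moves only by the shell command python3 -m crank 'ROWS' [FORCE]. ROWS is JSON, a list of rows, each an object of numbers: "grip": the opening, from -1 (shut) to 1 (fully open); "x", "y", "z": the shift along the tool's x, y, z in mm; "yaw": the turn about the tool's z in degrees. A call has 1 to 10 rows; each row shifts and turns the commanded pose from where the row before left it, along the tool's axes as they then stand; what a row does not reach is not made up. A row lasts 1/10 s, in which the tool goes at most 50 mm and 8.59 degrees, less where a joint would pass 70% of its speed; a pose out of reach is approached as far as the arm can. A call with a gripper value outside its range is refused whole. The fingers move at their own pace and stop on an object; FORCE is the grip in N (left out, the last holds). Time passes only in rows, so rows that do not move let the fingers close. It gives the time, the measured TCP pose, the force, the opening and the grip force at its end, in the units of the state.
- arm.state(): the state, without advancing time (a new reading comes with each control period).
- arm.grab_frame(name): name is "scene" or "top" or "wrist"; returns a dict with "frame" (384x512x3 uint8, red, green, blue), "depth" (384x512 float32, m along the optical axis (not along the pixel's ray), 0 where there is no reading), "fx", "fy", "cx", "cy" (pixels), "pose" (4x4, takes a point from camera to world coordinates); the wrist camera has in their place "T_tool_cam" (4x4, takes a point from camera to tool coordinates, whose origin is the TCP and whose axes are the flange's). Camera axes: x right, y down, z forward; pixel columns grow to the right and rows downward; lengths in m; the calibration is good to about 2 mm. A picture is of the moment at which its call begins: read the wrist's pose just before it.
- arm.sign_off(): hands the job in; it is judged then, once.
The state is a dict: "t": time; "joint_positions": joint angles; "joint_velocities": joint speeds; "joint_efforts": joint torques, N m; "tcp_pos": TCP position; "tcp_rot": TCP orientation; "ft_force": force on the tool from outside, world axes, zero at the start; "moment": the same for the moment, N m; "opening": finger opening in m; "finger_force": force on a finger pad.
Only numpy, scipy, OpenCV 4.12 (cv2) and the standard library are available. Lean on these libraries where they do the work, as an engineer would, in place of code of your own. Each camera call takes 0.05 s, during which the arm holds its last target. There are 200 camera calls.

TASK

Pick up the pistol-shaped infrared thermometer and take a reading of the large round disc: aim the lens at the middle of the disc, square to its face, from about 10 cm in front of it, and hold steady there for two seconds. Then stand the thermometer upright on its round cork pad again and let go. Do not touch the disc or its stand.

Things in the scene. Friction and masses are not known exactly. Their poses are not given: they have to be found in the camera images.
- thermometer: Grey pistol-shaped infrared thermometer, 0.45 kg, loose, upright on its black foot (94 x 70 mm) on the pad. Origin: centre of the foot's underside; x is where the lens looks (level), z up. Level barrel on top: x -61 to 65 mm, 44 mm wide (y), z 82 to 128 mm, flat sides, gripped from above at x = 0 (balance point). Lens at (75, 0, 105) mm on the end of a black snout, looking along +x.
- disc_centre (a point): Middle of the front face of the large round white disc (124 mm across, 4 thick), upright on a black stand, 190 to 260 mm up. x is level and points through it from front to back: a lens square to it looks along +x; z up. The front has a 36 mm dark patch and faces roughly the robot. Like stands in the same row hold a small disc (70 mm) and a square plate (110 mm): not wanted.
- disc_stand: The stand of the large disc: black cross foot (arms 150 mm long end to end, 21 high) and upright rod 12 mm thick, 420 high. Origin: centre of the foot's underside; x and z as the disc's. The disc's front face is 75 mm from the rod axis on the -x side, joined by a clamp and short bar. Fixed to the bench.
- pad: Flat round cork pad, 180 mm across, 6 mm thick, fixed on the bench; origin at the centre of its underside, z up. Only the thermometer stands on it; things beside it are lower than 60 mm.
There are look-alikes about, which are no part of the job. Leave any green or turquoise look-alike of the thermometer alone.

How it is judged:
By the outcome, as a careful person would: the job done as asked, in the order asked, and still so for the second after the job is handed in, with the robot touching nothing.
It also fails if it takes over 48 s, if anything falls off the work surface, if the arm or the gripper's body presses on something with over 40 N, if the wrist force passes 120 N, or if a joint passes its speed limit or range.

## Working session

There is one attempt and no reset: what is moved stays moved. The work goes in short steps, Python scripts to look and compute and a shell command to move; the robot and the scene stay as the last step left them, time stands still between calls to the robot, and variables do not carry over. Pictures are saved under pics/ and viewed, at most 10 in all, crops included, and the job is handed in when it is done.

```bash
ls; mkdir -p pics
cat > h.py <<'E'
import numpy as np,cv2,pickle
from scipy.spatial.transform import Rotation as R
from bench import arm
def grab(n):
    s=arm.state(); f=arm.grab_frame(n)
    if n=="wrist":
        T=np.eye(4);T[:3,:3]=R.from_rotvec(s["tcp_rot"]).as_matrix();T[:3,3]=s["tcp_pos"]
        f["pose"]=T@np.array(f["T_tool_cam"])
    f["pose"]=np.array(f["pose"]); return f
def cloud(f):
    v,u=np.indices(f["depth"].shape); d=f["depth"]
    P=np.stack([(u-f["cx"])/f["fx"]*d,(v-f["cy"])/f["fy"]*d,d],-1)
    return P@f["pose"][:3,:3].T+f["pose"][:3,3]
def save(n,img): cv2.imwrite("pics/"+n+".png",cv2.cvtColor(img,cv2.COLOR_RGB2BGR))
E
python3 - <<'E'
from h import *
fs={n:grab(n) for n in("scene","top")}
pickle.dump(fs,open("f0.pkl","wb"))
for n in fs:
    save(n+"0",cv2.resize(fs[n]["frame"],(800,600),interpolation=cv2.INTER_CUBIC)); print(n,fs[n]["pose"].round(3).tolist(),fs[n]["fx"])
s=arm.state();print(s["t"],s["tcp_pos"],s["tcp_rot"],s["opening"],R.from_rotvec(s["tcp_rot"]).as_matrix().round(3))
E
```

```text
pics
scene [[0.541, 0.736, -0.406, 1.016], [0.841, -0.475, 0.26, -0.428], [-0.001, -0.482, -0.876, 1.332], [0.0, 0.0, 0.0, 1.0]] 421.87399857982297
top [[0.013, -0.996, 0.085, 0.375], [-1.0, -0.011, 0.029, -0.081], [-0.028, -0.085, -0.996, 1.217], [0.0, 0.0, 0.0, 1.0]] 381.85444401738926
0.1 [0.27258191 0.61733323 0.23497805] [-6.48355427e-01 -3.07368850e+00  1.60277825e-03] 0.09298534501597212 [[-0.915  0.404 -0.   ]
 [ 0.404  0.915 -0.001]
 [ 0.    -0.001 -1.   ]]
```

View pics/scene0.png

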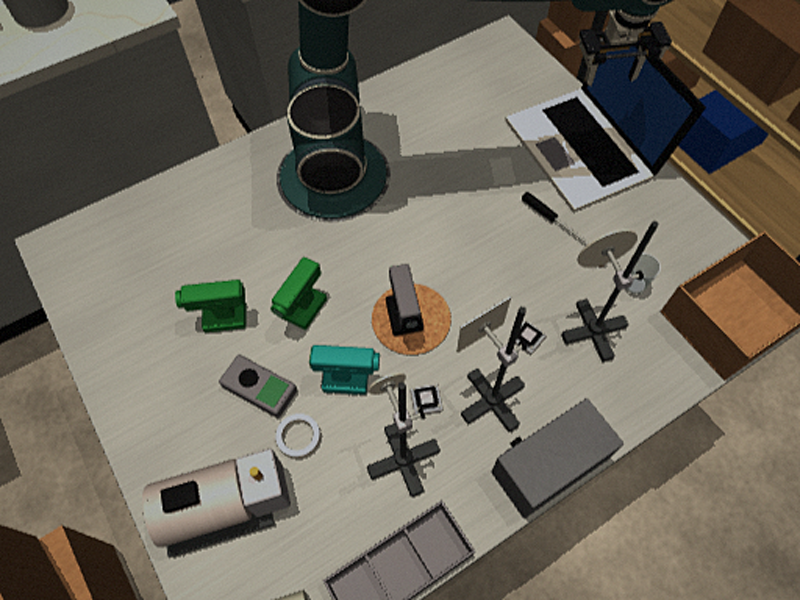

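View pics/top0.png

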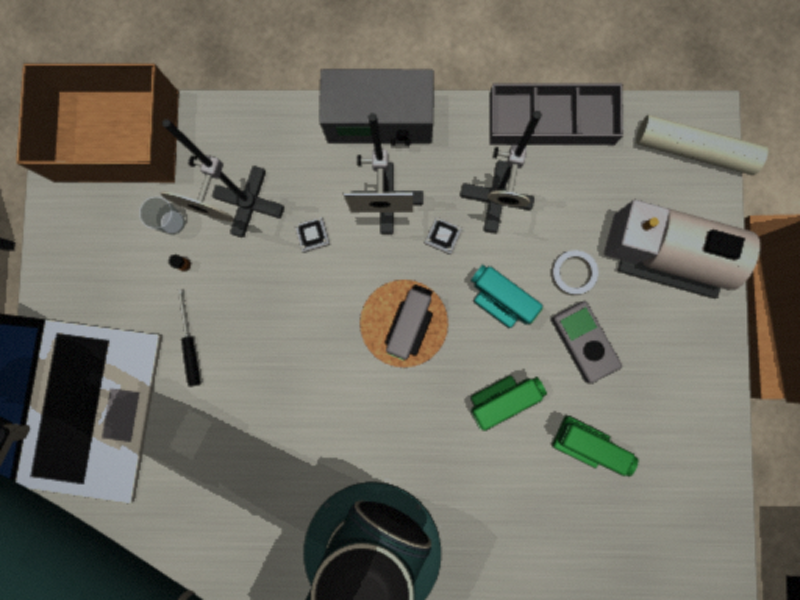

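The scene view (800x600) shows the grey thermometer on the cork pad at (405,300), with its snout towards (412,325). The green ones at (212,303) and (300,293) and the turquoise one at (345,368) are look-alikes. Of the three targets, the small disc is at (388,383), the square plate at (485,325) and the large disc at (608,248). The large disc is the round one with the larger diameter, and it appears at (200,203) in the top view.

Run:
```python
from h import *
fs=pickle.load(open("f0.pkl","rb"))
S=800/512
c=np.hstack([cv2.resize(fs["scene"]["frame"][130:230,225:325],(400,400)),cv2.resize(fs["scene"]["frame"][130:240,350:450],(400,400))])
save("crop0",c)
for n,(u,v),(du,dv) in (("top",(410,322),(60,60)),("scene",(405,300),(60,70))):
    f=fs[n];P=cloud(f);u,v=int(u/S),int(v/S)
    w=P[v-40:v+40,u-40:u+40].reshape(-1,3); col=f["frame"][v-40:v+40,u-40:u+40].reshape(-1,3).astype(int)
    cork=(col[:,0]-col[:,2]>60)&(w[:,2]<.03)
    print(n,"cork",w[cork].mean(0).round(4),np.median(w[cork,2]), (w[cork].max(0)+w[cork].min(0))/2)
    grey=(np.ptp(col,axis=1)<35)
    t=w[(w[:,2]>.115)&(w[:,2]<.16)&grey]
    zt=np.median(t[:,2]); t=t[abs(t[:,2]-zt)<.006]
    r=cv2.minAreaRect((t[:,:2]*1000).astype(np.float32));print(" barrel z",zt,len(t),r, t.mean(0))
    cc,ev=np.linalg.eigh(np.cov(t[:,:2].T));print(ev[:,1])
for n,(u,v) in (("scene",(608,248)),("top",(200,203))):
    f=fs[n];P=cloud(f);u,v=int(u/S),int(v/S)
    w=P[v-30:v+30,u-30:u+30].reshape(-1,3); col=f["frame"][v-30:v+30,u-30:u+30].reshape(-1,3)
    m=(w[:,2]>.1)&(w[:,2]<.33); w=w[m]
    # ransac plane
    rng=np.random.default_rng(0);b=(0,)
    for _ in range(500):
        a=w[rng.choice(len(w),3)];nn=np.cross(a[1]-a[0],a[2]-a[0]);l=np.linalg.norm(nn)
        if l<1e-6: continue
        nn/=l;k=abs((w-a[0])@nn)<.004
        if k.sum()>b[0]: b=(k.sum(),k)
    q=w[b[1]];m0=q.mean(0);nn=np.linalg.svd(q-m0)[2][2]
    print(n,"plane",len(w),len(q),m0,nn,(q.min(0)+q.max(0))/2,np.ptp(q,axis=0))
```

```text
top cork [ 0.4562 -0.0456  0.0067] 0.006567091510306655 [ 0.45633677 -0.05500106  0.0068442 ]
 barrel z 0.13394110660975234 675 ((450.6152038574219, -66.84095764160156), (43.529319763183594, 135.34519958496094), 68.9447250366211) [ 0.44746825 -0.06573236  0.13398779]
[-0.93404043  0.35716731]
scene cork [ 0.4674 -0.0564  0.0047] 0.004786806375422614 [ 0.4517575  -0.05583026  0.00579357]
 barrel z 0.13175063776197138 446 ((449.7315979003906, -71.27320861816406), (43.30120086669922, 138.9497528076172), 68.71330261230469) [ 0.44955299 -0.07148003  0.13205723]
[-0.93367532  0.35812065]
scene plane 834 541 [0.63325675 0.28630474 0.2375173 ] [-9.58516243e-01  2.85037884e-01  1.32701429e-04] [0.63318537 0.28857652 0.23022288] [0.03808464 0.11825879 0.12740362]
top plane 655 306 [0.63092593 0.28811153 0.24681543] [-0.960199    0.27903914  0.01245142] [0.63183812 0.29143533 0.23642361] [0.03416214 0.11677517 0.12001142]
```

View pics/crop0.png

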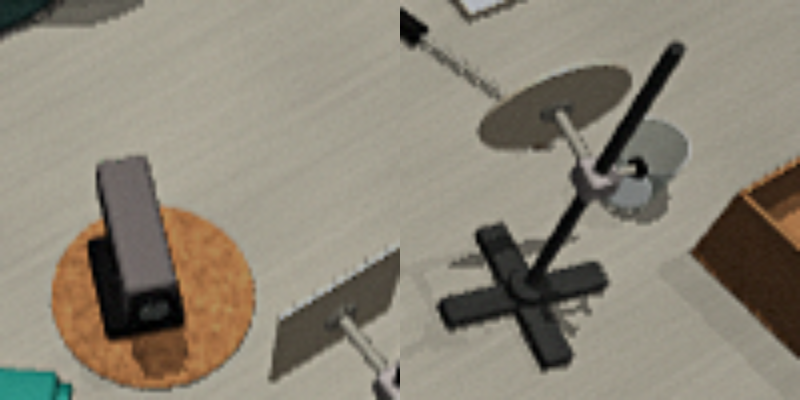

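Confirmed: the grey thermometer has its lens facing away from the robot (yaw about -21°), and the large disc is about 124 mm across at (0.632, 0.289, 0.233). I'll move above the thermometer.

```bash
python3 -m crank '[{"x":-22,"y":-28},{"x":-22,"y":-28},{"x":-22,"y":-28},{"x":-22,"y":-28},{"x":-22,"y":-28},{"x":-22,"y":-28},{"x":-22,"y":-28},{"x":-22,"y":-28},{"x":-22,"y":-28},{"x":-22,"y":-28}]'
python3 -m crank '[{"x":-22,"y":-28},{"x":-22,"y":-28},{"x":-22,"y":-28},{"x":-22,"y":-28},{"x":-22,"y":-28},{"x":-22,"y":-28},{"x":-22,"y":-28},{"x":-22,"y":-28},{"x":-22,"y":-28,"yaw":-3},{}]'
cat > near.py <<'E'
from h import *
import sys
f=grab("wrist");P=cloud(f);save(sys.argv[1],f["frame"])
w=P.reshape(-1,3);col=f["frame"].reshape(-1,3).astype(int)
t=w[(w[:,2]>.115)&(w[:,2]<.16)&(np.ptp(col,axis=1)<40)&(f["depth"].ravel()>0)&(np.hypot(w[:,0]-.45,w[:,1]+.07)<.12)]
t=t[abs(t[:,2]-np.median(t[:,2]))<.005]
print("barrel",len(t),np.median(t[:,2]),cv2.minAreaRect((t[:,:2]*1000).astype(np.float32)))
k=(col[:,0]-col[:,2]>50)&(w[:,2]<.02)&(w[:,2]>-.01)&(np.hypot(w[:,0]-.45,w[:,1]+.06)<.13)
c,r=cv2.minEnclosingCircle((w[k][:,:2]*1000).astype(np.float32))
print("pad",k.sum(),np.median(w[k][:,2]),c,r)
s=arm.state();print(s["t"],s["tcp_pos"],R.from_rotvec(s["tcp_rot"]).as_matrix().round(4).tolist(),s["opening"])
E
python3 near.py w1
```

```text
barrel 0 nan ((0.0, 0.0), (0.0, 0.0), 0.0)
pad 0 nan (0.0, 0.0) 0.0
0.15 [0.27259561 0.61736439 0.23508783] [[-0.9148, 0.4039, -0.0004], [0.4039, 0.9148, -0.0008], [0.0, -0.0009, -1.0]] 0.09308243682255392invalid input at $[0]: expected keys grip, x, y, z, yaw
invalid input at $[0]: expected keys grip, x, y, z, yaw
  return _methods._mean(a, axis=axis, dtype=dtype,
  ret = ret.dtype.type(ret / rcount)
```

View pics/w1.png

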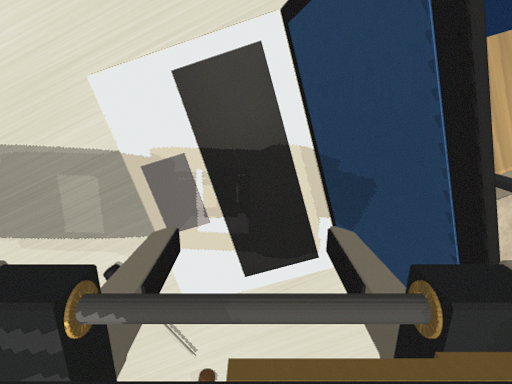

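All keys are required, so the arm has not moved. The picture still shows the laptop under the gripper.

```bash
python3 -m crank '[{"grip":1,"x":-22,"y":-28,"z":0,"yaw":0},{"grip":1,"x":-22,"y":-28,"z":0,"yaw":0},{"grip":1,"x":-22,"y":-28,"z":0,"yaw":0},{"grip":1,"x":-22,"y":-28,"z":0,"yaw":0},{"grip":1,"x":-22,"y":-28,"z":0,"yaw":0},{"grip":1,"x":-22,"y":-28,"z":0,"yaw":0},{"grip":1,"x":-22,"y":-28,"z":0,"yaw":0},{"grip":1,"x":-22,"y":-28,"z":0,"yaw":0},{"grip":1,"x":-22,"y":-28,"z":0,"yaw":0},{"grip":1,"x":-22,"y":-28,"z":0,"yaw":0}]'
python3 -m crank '[{"grip":1,"x":-22,"y":-28,"z":0,"yaw":0},{"grip":1,"x":-22,"y":-28,"z":0,"yaw":0},{"grip":1,"x":-22,"y":-28,"z":0,"yaw":0},{"grip":1,"x":-22,"y":-28,"z":0,"yaw":0},{"grip":1,"x":-22,"y":-28,"z":0,"yaw":0},{"grip":1,"x":-22,"y":-28,"z":0,"yaw":0},{"grip":1,"x":-22,"y":-28,"z":0,"yaw":0},{"grip":1,"x":-22,"y":-28,"z":0,"yaw":0},{"grip":1,"x":-22,"y":-28,"z":0,"yaw":-3},{"grip":1,"x":0,"y":0,"z":0,"yaw":0}]'
python3 near.py w2
```

```text
t: 1.15
tcp_pos: [0.3608, 0.2711, 0.2356]
tcp_rot: [0.648, 3.074, 0.0]
ft_force: [-0.0, 0.6, -0.5]
opening: 0.0929
finger_force: 0.0
t: 2.15
tcp_pos: [0.4405, -0.041, 0.2352]
tcp_rot: [-0.57, -3.089, 0.001]
ft_force: [-0.3, 0.1, 0.0]
opening: 0.093
finger_force: 0.0
barrel 5819 0.1343988948726787 ((448.9093017578125, -69.52854919433594), (43.60935592651367, 136.03671264648438), 69.00899505615234)
pad 7687 0.006622499338750754 (455.3946228027344, -56.630897521972656) 91.13072204589844
2.2 [ 0.4401867  -0.0394829   0.23528641] [[-0.9336, 0.3582, -0.0008], [0.3582, 0.9336, 0.0001], [0.0008, -0.0002, -1.0]] 0.09294624112340671
```

View pics/w2.png

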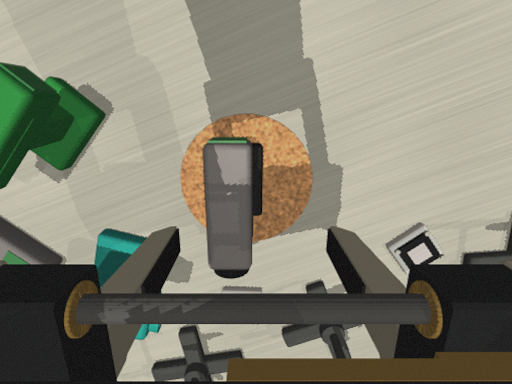

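The wrist view shows the grey barrel at (228,205), its snout at (232,272) and the cork pad centred at (247,178). I'll centre over the barrel, descend and grip.

```bash
python3 -m crank '[{"grip":1,"x":-12,"y":-25,"z":0,"yaw":0},{"grip":1,"x":0,"y":0,"z":30,"yaw":0},{"grip":1,"x":0,"y":0,"z":30,"yaw":0},{"grip":1,"x":0,"y":0,"z":30,"yaw":0},{"grip":1,"x":0,"y":0,"z":20,"yaw":0},{"grip":1,"x":0,"y":0,"z":16,"yaw":0},{"grip":1,"x":0,"y":0,"z":0,"yaw":0},{"grip":1,"x":0,"y":0,"z":0,"yaw":0}]'
python3 -m crank '[{"grip":-0.2,"x":0,"y":0,"z":0,"yaw":0},{"grip":-0.4,"x":0,"y":0,"z":0,"yaw":0},{"grip":-0.6,"x":0,"y":0,"z":0,"yaw":0},{"grip":-1,"x":0,"y":0,"z":0,"yaw":0},{"grip":-1,"x":0,"y":0,"z":0,"yaw":0},{"grip":-1,"x":0,"y":0,"z":0,"yaw":0},{"grip":-1,"x":0,"y":0,"z":0,"yaw":0},{"grip":-1,"x":0,"y":0,"z":0,"yaw":0}]' 35
```

```text
t: 3.0
tcp_pos: [0.4427, -0.0653, 0.1104]
tcp_rot: [0.567, 3.089, 0.0]
ft_force: [-0.1, 0.2, 0.4]
opening: 0.0929
finger_force: 0.0
t: 3.8
tcp_pos: [0.4425, -0.0657, 0.1096]
tcp_rot: [-0.568, -3.09, 0.0]
ft_force: [-0.3, -1.2, -0.3]
opening: 0.0437
finger_force: 35.0
```

Gripped (opening 43.7 mm, 35 N). I'll lift and refine the disc from the stored views.

```bash
python3 -m crank '[{"grip":-1,"x":0,"y":0,"z":-10,"yaw":0},{"grip":-1,"x":0,"y":0,"z":-20,"yaw":0},{"grip":-1,"x":0,"y":0,"z":-30,"yaw":0},{"grip":-1,"x":0,"y":0,"z":-30,"yaw":0},{"grip":-1,"x":0,"y":0,"z":-22,"yaw":0},{"grip":-1,"x":0,"y":0,"z":-10,"yaw":0}]'
python3 - <<'E'
from h import *
fs=pickle.load(open("f0.pkl","rb"))
for n,(u,v),m0,nn in (("scene",(608,248),[.6333,.2863,.2375],[.9585,-.285,0]),("top",(200,203),[.6309,.2881,.2468],[.960,-.279,0])):
    f=fs[n];P=cloud(f);u,v=int(u*.64),int(v*.64);nn=np.array(nn);nn/=np.linalg.norm(nn)
    d=(P-m0)@nn; M=((abs(d)<.006)&(f["depth"]>0)&(np.linalg.norm(P-[.633,.288,.233],axis=-1)<.08)).astype(np.uint8)
    M=cv2.morphologyEx(M,cv2.MORPH_OPEN,np.ones((2,2)))
    k,l,st,_=cv2.connectedComponentsWithStats(M);i=1+st[1:,4].argmax();M=(l==i).astype(np.uint8)
    q=P[M>0];print(n,len(q),np.median(d[M>0])); 
    # refit normal (level)
    e=np.linalg.eigh(np.cov(q[:,:2].T))[1][:,0];e*=np.sign(e[0]);print(" yaw",np.degrees(np.arctan2(e[1],e[0])))
    # contour ellipse centre, ray onto plane
    c=cv2.findContours(M,cv2.RETR_EXTERNAL,cv2.CHAIN_APPROX_NONE)[0];c=max(c,key=len)
    h=cv2.convexHull(c).astype(np.float32)[:,0]
    ray=np.c_[(h[:,0]-f["cx"])/f["fx"],(h[:,1]-f["cy"])/f["fy"],np.ones(len(h))]@f["pose"][:3,:3].T
    o=f["pose"][:3,3];pm=q.mean(0);s=((pm-o)@nn)/(ray@nn);X=o+ray*s[:,None]
    t=np.array([-nn[1],nn[0],0]);uv=np.c_[(X-pm)@t,X[:,2]]
    A=np.c_[2*uv,np.ones(len(uv))];b=(uv**2).sum(1);a=np.linalg.lstsq(A,b,rcond=None)[0]
    print(" centre",pm+nn*0+t*a[0]+[0,0,a[1]-pm[2]],"r",np.sqrt(a[2]+a[0]**2+a[1]**2),(uv.min(0)+uv.max(0))/2,np.ptp(uv,axis=0))
E
```

```text
t: 4.4
tcp_pos: [0.4428, -0.0657, 0.2341]
tcp_rot: [0.567, 3.088, 0.0]
ft_force: [0.6, 0.1, -4.9]
opening: 0.0437
finger_force: 34.9
scene 556 -0.00010696538347133498
 yaw 17.655773017969526
 centre [0.63109087 0.29990779 0.21449208] r 0.06437936152745614 [0.00037708 0.21371222] [0.12730743 0.13059104]
top 304 -0.0002845604979954489
 yaw -27.89987543552954
 centre [0.63411523 0.29408039 0.22142526] r 0.06995289468759401 [0.00064697 0.22234052] [0.13053939 0.1461587 ]
```

Run:
```python
from h import *
fs=pickle.load(open("f0.pkl","rb"));out=[]
for n,(u,v) in (("scene",(608,248)),("top",(195,203))):
    f=fs[n];P=cloud(f);u,v=int(u*.64),int(v*.64)
    nn=np.array([.9592,-.2825,0]);t=np.array([.2825,.9592,0])
    sl=np.s_[v-30:v+30,u-35:u+35];Q=P[sl];d=(Q-[.6325,.2885,.233])@nn
    M=(abs(d)<.012)&(abs((Q-[.6325,.2885,.233])@t)<.08)&(Q[...,2]>.15)&(Q[...,2]<.31)
    q=Q[M];print(n,len(q),"ranges",q.min(0),q.max(0),"tz cov");
    for zz in np.arange(.16,.31,.015):
        b=q[abs(q[:,2]-zz)<.0075]
        if len(b)>3:
            tt=(b-[.6325,.2885,.233])@t;dd=(b-[.6325,.2885,.233])@nn;p=np.polyfit(tt,dd,1)
            print("  z%.3f n%d t %.4f..%.4f mid %.4f d med %.4f tilt %.1f"%(zz,len(b),tt.min(),tt.max(),(tt.min()+tt.max())/2,np.median(dd),np.degrees(p[0])))
    im=f["frame"][sl].copy();im2=im.copy();im2[M]=[255,0,0]
    out.append(np.hstack([cv2.resize(i,(400,300),interpolation=cv2.INTER_NEAREST) for i in(im,im2)]))
save("disc",np.vstack(out))
```

```text
scene 566 ranges [0.61414305 0.22944712 0.16652107] [0.65222769 0.34770592 0.29392469] tz cov
  z0.175 n22 t -0.0315..0.0351 mid 0.0018 d med 0.0008 tilt -1.1
  z0.190 n48 t -0.0483..0.0521 mid 0.0019 d med 0.0010 tilt -0.3
  z0.205 n65 t -0.0552..0.0578 mid 0.0013 d med 0.0014 tilt 0.1
  z0.220 n65 t -0.0588..0.0601 mid 0.0007 d med 0.0014 tilt 0.1
  z0.235 n101 t -0.0617..0.0619 mid 0.0001 d med 0.0018 tilt 0.1
  z0.250 n85 t -0.0605..0.0590 mid -0.0008 d med 0.0014 tilt 0.2
  z0.265 n87 t -0.0533..0.0511 mid -0.0011 d med 0.0013 tilt 0.3
  z0.280 n67 t -0.0431..0.0443 mid 0.0006 d med 0.0012 tilt 0.7
  z0.295 n25 t -0.0213..0.0255 mid 0.0021 d med 0.0005 tilt -1.0
top 308 ranges [0.61475705 0.23304774 0.1764179 ] [0.64891919 0.34982291 0.29642932] tz cov
  z0.175 n10 t -0.0285..0.0405 mid 0.0060 d med -0.0017 tilt 0.4
  z0.190 n21 t -0.0392..0.0463 mid 0.0036 d med -0.0016 tilt 0.4
  z0.205 n28 t -0.0529..0.0595 mid 0.0033 d med -0.0018 tilt 0.2
  z0.220 n35 t -0.0564..0.0603 mid 0.0020 d med -0.0018 tilt -0.3
  z0.235 n38 t -0.0580..0.0628 mid 0.0024 d med -0.0018 tilt -0.1
  z0.250 n46 t -0.0562..0.0635 mid 0.0036 d med -0.0018 tilt -0.3
  z0.265 n44 t -0.0517..0.0548 mid 0.0016 d med -0.0017 tilt -0.4
  z0.280 n44 t -0.0437..0.0490 mid 0.0026 d med -0.0016 tilt -0.5
  z0.295 n42 t -0.0276..0.0334 mid 0.0029 d med -0.0005 tilt -0.3
```

View pics/disc.png

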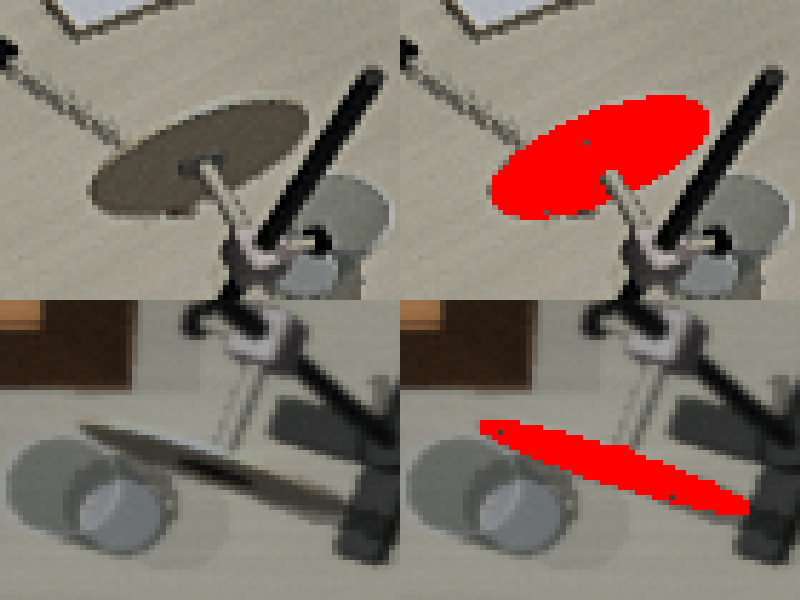

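The red mask fits the large disc in both views. Its front centre is about (0.631, 0.291, 0.234), facing yaw -16.4°. I'll carry the thermometer to 10 cm in front.

```bash
python3 -m crank '[{"grip":-1,"x":6,"y":18,"z":0,"yaw":0},{"grip":-1,"x":11,"y":34,"z":0,"yaw":0},{"grip":-1,"x":11,"y":34,"z":0,"yaw":0},{"grip":-1,"x":11,"y":34,"z":0,"yaw":0},{"grip":-1,"x":11,"y":34,"z":0,"yaw":0},{"grip":-1,"x":11,"y":34,"z":0,"yaw":0},{"grip":-1,"x":11,"y":34,"z":0,"yaw":0},{"grip":-1,"x":11,"y":34,"z":0,"yaw":0},{"grip":-1,"x":11,"y":34,"z":0,"yaw":0},{"grip":-1,"x":11,"y":34,"z":0,"yaw":0}]'
python3 -m crank '[{"grip":-1,"x":11,"y":34,"z":1,"yaw":0},{"grip":-1,"x":7,"y":20,"z":0,"yaw":0},{"grip":-1,"x":3,"y":8,"z":0,"yaw":0},{"grip":-1,"x":0,"y":0,"z":0,"yaw":-2.3},{"grip":-1,"x":0,"y":0,"z":0,"yaw":-2.3},{"grip":-1,"x":0,"y":0,"z":0,"yaw":0},{"grip":-1,"x":0,"y":0,"z":0,"yaw":0},{"grip":-1,"x":0,"y":0,"z":0,"yaw":0}]'
cat > chk.py <<'E'
from h import *
C=np.array([.6309,.2907,.234]);a=np.radians(-16.4);n=np.array([np.cos(a),np.sin(a),0])
for k in("wrist","scene","top"):
    f=grab(k);w=cloud(f).reshape(-1,3);col=f["frame"].reshape(-1,3).astype(int)
    if k!="wrist": save(k+"1",f["frame"])
    t=w[(w[:,2]>.245)&(w[:,2]<.27)&(np.ptp(col,axis=1)<40)&(f["depth"].ravel()>0)&(np.hypot(w[:,0]-.463,w[:,1]-.34)<.09)]
    if len(t)>5:
        t=t[abs(t[:,2]-np.median(t[:,2]))<.005]
        print(k,len(t),np.median(t[:,2]),cv2.minAreaRect((t[:,:2]*1000).astype(np.float32)),"slope",np.linalg.lstsq(np.c_[t[:,:2],np.ones(len(t))],t[:,2],rcond=None)[0][:2])
s=arm.state();m=R.from_rotvec(s["tcp_rot"]).as_matrix();X=-m[:,0]
L=s["tcp_pos"]+.075*X+[0,0,.0014];D=C-L
print(s["t"],s["tcp_pos"],"yaw",np.degrees(np.arctan2(X[1],X[0])),"pitch",np.degrees(X[2]),"dist",D@n,"lat",D@[-n[1],n[0],0],"dz",D[2],"move tool",m.T@(D-.1*n))
E
python3 chk.py
```

```text
t: 5.4
tcp_pos: [0.4591, 0.276, 0.2309]
tcp_rot: [-0.567, -3.089, 0.001]
ft_force: [1.1, -0.2, -4.0]
opening: 0.0439
finger_force: 35.0
t: 6.2
tcp_pos: [0.462, 0.3396, 0.2306]
tcp_rot: [-0.445, -3.11, 0.0]
ft_force: [-0.3, 0.2, -4.1]
opening: 0.0438
finger_force: 35.0
wrist 15657 0.25556562785548315 ((458.33709716796875, 340.4462585449219), (75.71498107910156, 114.58480072021484), 72.49007415771484) slope [ 0.00399387 -0.00474513]
scene 270 0.25339597959539983 ((489.662109375, 334.7629699707031), (96.89624786376953, 71.85409545898438), 0.6836102604866028) slope [-0.01531219  0.00571129]
top 213 0.2555158032125717 ((513.1763916015625, 327.79241943359375), (45.29289627075195, 48.32051467895508), 9.686765670776367) slope [-0.05899234  0.04188842]
6.35 [0.46194223 0.33978457 0.23067852] yaw -16.256478672075147 pitch 0.0005295079535140537 dist 0.10094239071397605 lat 0.00042839524507524415 dz 0.0019207833263853724 move tool [-0.00094348  0.0004261  -0.00192076]
```

The lens is level, yaw is within 0.2° and it stands 10 cm off, but it is about 2 mm low. I'll raise it 2 mm and hold about 3 s.

```bash
python3 -m crank '[{"grip":-1,"x":-1,"y":0,"z":-2,"yaw":0},{"grip":-1,"x":0,"y":0,"z":0,"yaw":0},{"grip":-1,"x":0,"y":0,"z":0,"yaw":0},{"grip":-1,"x":0,"y":0,"z":0,"yaw":0},{"grip":-1,"x":0,"y":0,"z":0,"yaw":0},{"grip":-1,"x":0,"y":0,"z":0,"yaw":0},{"grip":-1,"x":0,"y":0,"z":0,"yaw":0},{"grip":-1,"x":0,"y":0,"z":0,"yaw":0},{"grip":-1,"x":0,"y":0,"z":0,"yaw":0},{"grip":-1,"x":0,"y":0,"z":0,"yaw":0}]'
python3 chk.py | tail -1
python3 - <<'E'
from h import *
a=cv2.imread("pics/scene1.png")[90:240,230:430];b=cv2.imread("pics/top1.png")[90:240,60:260]
cv2.imwrite("pics/aim.png",np.vstack([cv2.resize(i,(400,300)) for i in(a,b)]))
E
```

```text
t: 7.35
tcp_pos: [0.4629, 0.3396, 0.2327]
tcp_rot: [0.443, 3.11, 0.0]
ft_force: [0.1, 0.4, -5.0]
opening: 0.044
finger_force: 35.0
7.5 [0.46290478 0.3396296  0.23262426] yaw -16.224843308911094 pitch 0.0011026800079541113 dist 0.09997536805885299 lat 0.0002638835207008878 dz -2.570073494148617e-05 move tool [2.38256139e-05 2.63959158e-04 2.56841560e-05]
```

View pics/aim.png

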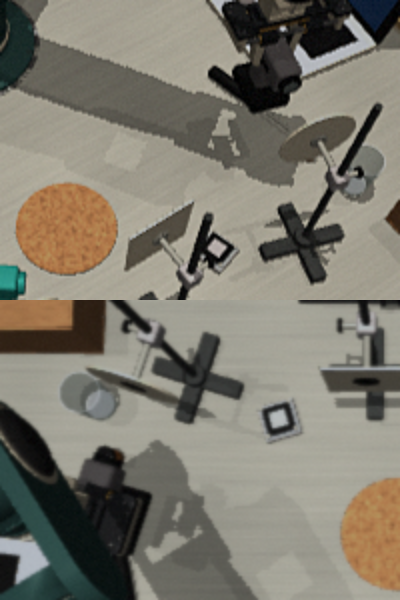

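The scene crop (top) shows the thermometer's snout at (288,80) facing the disc at (318,140). The top crop shows it square to the disc. I'll hold longer and measure the now-empty pad.

```bash
python3 -m crank '[{"grip":-1,"x":0,"y":0,"z":0,"yaw":0},{"grip":-1,"x":0,"y":0,"z":0,"yaw":0},{"grip":-1,"x":0,"y":0,"z":0,"yaw":0},{"grip":-1,"x":0,"y":0,"z":0,"yaw":0},{"grip":-1,"x":0,"y":0,"z":0,"yaw":0},{"grip":-1,"x":0,"y":0,"z":0,"yaw":0},{"grip":-1,"x":0,"y":0,"z":0,"yaw":0},{"grip":-1,"x":0,"y":0,"z":0,"yaw":0},{"grip":-1,"x":0,"y":0,"z":0,"yaw":0},{"grip":-1,"x":0,"y":0,"z":0,"yaw":0}]'
python3 -m crank '[{"grip":-1,"x":0,"y":0,"z":0,"yaw":0},{"grip":-1,"x":0,"y":0,"z":0,"yaw":0},{"grip":-1,"x":0,"y":0,"z":0,"yaw":0},{"grip":-1,"x":0,"y":0,"z":0,"yaw":0},{"grip":-1,"x":0,"y":0,"z":0,"yaw":0},{"grip":-1,"x":0,"y":0,"z":0,"yaw":0},{"grip":-1,"x":0,"y":0,"z":0,"yaw":0},{"grip":-1,"x":0,"y":0,"z":0,"yaw":0},{"grip":-1,"x":0,"y":0,"z":0,"yaw":0},{"grip":-1,"x":0,"y":0,"z":0,"yaw":0}]'
python3 - <<'E'
from h import *
for k in("scene","top"):
    f=grab(k);w=cloud(f).reshape(-1,3);col=f["frame"].reshape(-1,3).astype(int)
    q=w[(col[:,0]-col[:,2]>50)&(abs(w[:,2])<.02)&(np.hypot(w[:,0]-.455,w[:,1]+.056)<.12)]
    print(k,len(q),q.mean(0),cv2.minEnclosingCircle((q[:,:2]*1000).astype(np.float32)))
s=arm.state();m=R.from_rotvec(s["tcp_rot"]).as_matrix()
print(s["t"],s["tcp_pos"],m.T@(np.array([.4545,-.057,.2326])-s["tcp_pos"]))
E
```

```text
t: 8.5
tcp_pos: [0.4629, 0.3396, 0.2326]
tcp_rot: [0.443, 3.11, -0.0]
ft_force: [0.6, 0.5, -3.5]
opening: 0.044
finger_force: 35.0
t: 9.5
tcp_pos: [0.4629, 0.3396, 0.2326]
tcp_rot: [-0.443, -3.11, 0.0]
ft_force: [-0.9, 0.2, -3.8]
opening: 0.0436
finger_force: 35.0
scene 1809 [ 0.45487611 -0.05799297  0.00486772] ((452.6883239746094, -54.37470245361328), 92.53243255615234)
top 2468 [ 0.45545913 -0.05425727  0.0066562 ] ((456.34710693359375, -53.78768539428711), 89.8172607421875)
9.6 [0.46290248 0.33964463 0.23265371] [-1.02735390e-01 -3.83200992e-01  6.46929178e-05]
```

Held about 3 s. Now back over the pad centre.

```bash
python3 -m crank '[{"grip":-1,"x":-5,"y":-18,"z":0,"yaw":0},{"grip":-1,"x":-9,"y":-34,"z":0,"yaw":0},{"grip":-1,"x":-9,"y":-34,"z":0,"yaw":0},{"grip":-1,"x":-9,"y":-34,"z":0,"yaw":0},{"grip":-1,"x":-9,"y":-34,"z":0,"yaw":0},{"grip":-1,"x":-9,"y":-34,"z":0,"yaw":0},{"grip":-1,"x":-9,"y":-34,"z":0,"yaw":0},{"grip":-1,"x":-9,"y":-34,"z":0,"yaw":0},{"grip":-1,"x":-9,"y":-34,"z":0,"yaw":0},{"grip":-1,"x":-9,"y":-34,"z":0,"yaw":0}]'
python3 -m crank '[{"grip":-1,"x":-9,"y":-34,"z":0,"yaw":0},{"grip":-1,"x":-5,"y":-18,"z":0,"yaw":0},{"grip":-1,"x":-3,"y":-7,"z":20,"yaw":0},{"grip":-1,"x":0,"y":0,"z":30,"yaw":0},{"grip":-1,"x":0,"y":0,"z":30,"yaw":0},{"grip":-1,"x":0,"y":0,"z":25,"yaw":0},{"grip":-1,"x":0,"y":0,"z":8,"yaw":0},{"grip":-1,"x":0,"y":0,"z":4,"yaw":0},{"grip":-1,"x":0,"y":0,"z":0,"yaw":0},{"grip":-1,"x":0,"y":0,"z":0,"yaw":0}]'
```

```text
t: 10.6
tcp_pos: [0.4543, 0.0027, 0.2328]
tcp_rot: [0.443, 3.11, -0.0]
ft_force: [0.8, -0.2, -4.9]
opening: 0.044
finger_force: 35.0
t: 11.6
tcp_pos: [0.4553, -0.057, 0.117]
tcp_rot: [0.443, 3.108, -0.0]
ft_force: [0.0, 0.8, -3.6]
opening: 0.0436
finger_force: 35.0
```

```bash
python3 -m crank '[{"grip":-1,"x":0,"y":0,"z":2,"yaw":0},{"grip":-1,"x":0,"y":0,"z":2,"yaw":0},{"grip":-1,"x":0,"y":0,"z":1,"yaw":0},{"grip":-1,"x":0,"y":0,"z":0,"yaw":0},{"grip":-1,"x":0,"y":0,"z":0,"yaw":0}]'
python3 -m crank '[{"grip":-1,"x":0,"y":0,"z":1,"yaw":0},{"grip":-1,"x":0,"y":0,"z":0,"yaw":0},{"grip":-1,"x":0,"y":0,"z":0,"yaw":0}]'
```

```text
t: 12.1
tcp_pos: [0.4548, -0.0569, 0.1107]
tcp_rot: [0.443, 3.11, 0.0]
ft_force: [0.4, -0.1, -4.3]
opening: 0.0439
finger_force: 35.0
t: 12.4
tcp_pos: [0.4548, -0.0569, 0.1096]
tcp_rot: [-0.443, -3.11, -0.0]
ft_force: [0.7, -0.3, -4.2]
opening: 0.044
finger_force: 35.0
```

```bash
python3 -m crank '[{"grip":-1,"x":0,"y":0,"z":0.5,"yaw":0},{"grip":-1,"x":0,"y":0,"z":0,"yaw":0},{"grip":-1,"x":0,"y":0,"z":0,"yaw":0}]'
python3 -m crank '[{"grip":-1,"x":0,"y":0,"z":0.5,"yaw":0},{"grip":-1,"x":0,"y":0,"z":0,"yaw":0},{"grip":-1,"x":0,"y":0,"z":0,"yaw":0}]'
```

```text
t: 12.7
tcp_pos: [0.4549, -0.0569, 0.1096]
tcp_rot: [0.443, 3.11, -0.0]
ft_force: [-4.0, -0.7, 4.2]
opening: 0.0438
finger_force: 35.0
t: 13.0
tcp_pos: [0.4549, -0.057, 0.1096]
tcp_rot: [0.443, 3.11, -0.0]
ft_force: [-6.6, -0.9, 10.9]
opening: 0.044
finger_force: 35.0
```

Contact is made (force now +11 N), so the foot is on the pad. I'll open slowly and retreat.

```bash
python3 -m crank '[{"grip":0.1,"x":0,"y":0,"z":0,"yaw":0},{"grip":0.4,"x":0,"y":0,"z":0,"yaw":0},{"grip":0.7,"x":0,"y":0,"z":0,"yaw":0},{"grip":1,"x":0,"y":0,"z":0,"yaw":0},{"grip":1,"x":0,"y":0,"z":0,"yaw":0},{"grip":1,"x":0,"y":0,"z":0,"yaw":0},{"grip":1,"x":0,"y":0,"z":0,"yaw":0},{"grip":1,"x":0,"y":0,"z":0,"yaw":0}]'
python3 -m crank '[{"grip":1,"x":0,"y":0,"z":-10,"yaw":0},{"grip":1,"x":0,"y":0,"z":-20,"yaw":0},{"grip":1,"x":0,"y":0,"z":-30,"yaw":0},{"grip":1,"x":0,"y":0,"z":-30,"yaw":0},{"grip":1,"x":0,"y":0,"z":-30,"yaw":0},{"grip":1,"x":10,"y":20,"z":-5,"yaw":0},{"grip":1,"x":0,"y":0,"z":0,"yaw":0},{"grip":1,"x":0,"y":0,"z":0,"yaw":0}]'
python3 near.py w3
```

```text
t: 13.8
tcp_pos: [0.4548, -0.0569, 0.1086]
tcp_rot: [-0.443, -3.11, -0.0]
ft_force: [-0.3, -0.0, -0.2]
opening: 0.0929
finger_force: 0.0
t: 14.6
tcp_pos: [0.4508, -0.0348, 0.234]
tcp_rot: [0.442, 3.11, -0.0]
ft_force: [-0.1, 0.2, -0.1]
opening: 0.0934
finger_force: 0.0
barrel 5924 0.13445530658614863 ((461.68310546875, -59.50922393798828), (43.63261413574219, 136.28067016601562), 73.92926025390625)
pad 8176 0.0066513073401402445 (454.9879150390625, -56.99740219116211) 91.0140151977539
14.65 [ 0.4506795  -0.03503039  0.23357189] [[-0.9603, 0.2789, -0.0002], [0.2789, 0.9603, -0.0001], [0.0002, -0.0002, -1.0]] 0.09285692961827541
```

View pics/w3.png

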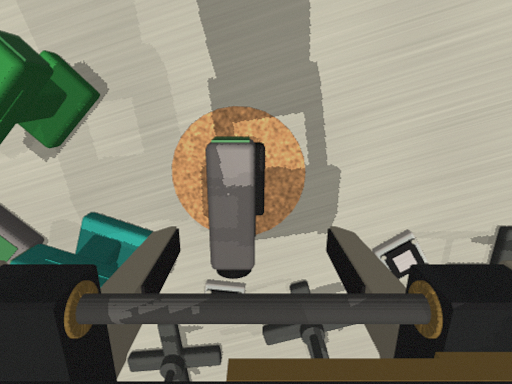

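The thermometer stands upright, with the barrel at (232,205), its top at 0.134 m as before, centred on the pad at (239,172). The gripper is clear of everything.

```bash
python3 -c "
from bench import arm
print(arm.sign_off())"
```

```text
the job is handed in; nothing more can be done
None
```

The job is handed in, verdict not shown: the lens was held about 10 cm from the large disc's centre, square to it, for about 3 s; the thermometer is back upright on its pad, released, at about 15 s on the robot's clock.

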